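# Lift the slide rack out of the staining dish and hold it level to drain

### The arm

A 7-joint arm with a two-finger parallel gripper is mounted at the origin on a cart in front of the work surface, level with it; the furniture and walls round the work are solid. World frame = base frame: x ahead of the robot, y to its left, z up, the work surface at z = 0. Lengths are in m, angles in rad, forces in N, time in s.
With the tool pointing down it reaches from about 0.4 to 0.9 m from the base axis. Payload 5.5 kg.
Tool frame: the origin (TCP) lies midway between the tips of the shut fingers; the grasp point (between the pads) lies 19 mm behind it; z points along the fingers, y is the line along which they close (so a half turn about z gives the same grasp; the last joint's range is limited). The gripper opens to 92 mm and grips with 3 to 60 N. Pads are 19 mm wide; open, the fingers measure 130 mm over their backs; the gripper's body (75 mm by 190 mm) begins 47 mm behind the grasp point.
Start: joints at [-0.918, 0.501, -0.427, 1.55, 0.221, 1.138, -0.21], TCP at [0.247, 0.601, 0.227] pointing down, gripper open.
Joint ranges: [-2.88, 2.88], [-0.31, 2.03], [-1.54, 1.56], [0.2, 2.42], [-1.41, 4.55], [0.19, 2.02], [-2.57, 2.57]. Speed limits (rad/s): [2.57, 2.57, 3.14, 3.14, 3.14, 3.14, 3.14].

### API

Orientations are given as [roll, pitch, yaw] about the fixed x, y, z axes, in that order (R = Rz(yaw) Ry(pitch) Rx(roll)).
In Python, from station import r gives the robot as it stands.
- The arm moves only by the tool drive_tool, never from a script. Its argument "targets" is a list that holds one entry, the list of rows, each a list of 6 numbers: the shift along the tool's x, y, z normalised to -1 to 1, where 1 is 200 mm, then the turn, a rotation vector about the tool's x, y, z normalised to -1 to 1, where 1 is pi rad. A call has exactly 8 rows; each row is the pose to reach, as a shift and turn from the pose commanded when the call began, along the tool's axes at that moment, turning the shorter way round; what a row does not reach only later rows make up. A row lasts 1/10 s, in which the tool goes at most 50 mm and 8.59 degrees, less where a joint would pass 70% of its speed; a pose out of reach is approached as far as the arm can. A call with a number of a shift or a turn outside -1 to 1 is refused whole. A call with a gripper value outside its range is refused whole. "fingers" is the opening, from -1 (shut) to 1 (fully open), set as the call begins (left out, the last holds). The fingers move at their own pace and stop on an object; "newtons" is the grip in N (left out, the last holds). Time passes only in rows, so rows that repeat a pose let the fingers close, or fill a call up. It gives the time, the measured TCP pose, the force, the opening and the grip force at its end, in the units of the state.
- r.sense(): the state, without advancing time (a new reading comes with each control period).
- r.read_camera(name): name is "side" or "top" or "wrist"; returns (picture, depth): 420x560x3 uint8, red, green, blue; 420x560 float32, m along the optical axis (not along the pixel's ray), 0 where there is no reading.
- r.camera_model(name): a dict with "mtx" (3x3 intrinsics, pixels), "rvec" (rotation vector, rad) and "tvec" (3), from world to camera coordinates, as OpenCV has them; the wrist camera has in their place "tool_from_camera" (4x4, takes a point from camera to tool coordinates, whose origin is the TCP and whose axes are the flange's). Camera axes: x right, y down, z forward; pixel columns grow to the right and rows downward; lengths in m; the calibration is good to about 2 mm. A picture is of the moment at which its call begins: read the wrist's pose just before it. camera_model takes no time and is no camera call.
- r.job_done(): hands the job in; it is judged then, once.
The state is a dict: "time_s": time; "joint_pos": joint angles; "qvel": joint speeds; "tau": joint torques, N m; "position": TCP position; "orientation": TCP orientation; "ft_force": force on the tool from outside, world axes, zero at the start; "ft_torque": the same for the moment, N m; "finger_gap": opening from 0.0 (shut) to 1.0 (fully open); "grip_force": force on a finger pad.
Only numpy, scipy, OpenCV 4.12 (cv2) and the standard library are available. Lean on these libraries where they do the work, as an engineer would, in place of code of your own. Each camera call takes 0.05 s, during which the arm holds its last target. There are 200 camera calls.

### The job

Swing the magnifier lamp to the left until no part of its head is over the glass staining dish. Then stand up the slide rack's folding handle, lift the rack by it straight out of the dish and hold it level and still over the dish, its underside about 5 cm above the rim, so that it drains back into the dish. Finish while still holding it there, with the dish and the other things on the bench left where they stand.

Things in the scene. Friction and masses are not known exactly. Their poses are not given: they have to be found in the camera images.
- dish: open glass staining dish standing on the bench, outside 94 (x) x 108 (y) x 60 mm high, walls 4.5 mm, floor 6 mm thick, 0.7 kg, loose; origin at the centre of its underside, z up
- rack: stainless slide rack, 74 (x) x 82 (y) mm, holding eight glass slides on edge, about 0.3 kg with its handle; stands on the dish's floor with 4 to 5 mm of play to the walls; slides reach 30 mm above its underside; origin at the centre of its underside, z up; its handle's hinge axis is its y axis, 34 mm above its underside
- handle (a joint): angle of the rack's folding wire handle (rad): 0 upright, positive when it leans towards the rack's +x, stops at -0.65 and 0.65; swings freely and falls to a stop when let go
- handle_bar (a point): middle of the handle's blue grip, a bar 12 mm thick and 60 mm long parallel to the rack's y axis, 72 mm from the handle's hinge axis
- lamp_arm (a joint): swing angle of the lamp arm about its upright post (rad): 0 when the arm points along the stand's -x (towards the robot), grows as the head swings to the robot's left; range -0.35 to 1.6; stays where it is left (about 0.1 N m of friction)
- lamp_pivot (a point): the lamp's swing axis, at the top of the upright post (14 mm thick, on a white round base 110 mm across), at arm height 293 mm above the bench; the point does not turn with the arm
- lamp_head (a point): centre of the lens in the round white lamp head, 90 mm across, underside 275 mm and top 301 mm above the bench, 160 mm from the swing axis
- lamp_knob (a point): grip point of the lamp's knob, made for moving it: an upright round black knob at the outer edge of the lamp head, 16 mm thick, from the head's top at 301 mm to 336 mm above the bench; this point is at 322 mm, 215 mm from the swing axis, beyond the head on the same line
- forceps: steel forceps lying on the bench, 13 x 130 x 10 mm, bystander
- bottle_ethanol: clear bottle with blue cap, 56 mm across, 105 mm high, behind the microscope, bystander
- bottle_stain: amber bottle with white cap, 34 mm across, 78 mm high, behind the microscope, bystander

How it is judged:
On the way, in this order (a step that is already met when the one before it is completed fails the run):
1. the lamp head is swung clear of the dish and rests, the rack still standing in the dish (horizontal distance between lamp_head and dish above 0.12 m and velocity of joint lamp_arm between -0.1 and 0.1 rad/s and z of rack in the frame of dish below 0.015 m), for 0.2 s.
2. the rack hangs from the fingers, wholly above the rim of the dish (z of rack in the frame of dish above 0.07 m and contact force between rack and the fingers above 0.5 N and contact force between rack and dish below 0.05 N), for 0.2 s.
At the end, for the whole second after the job is handed in: The rack hangs by its raised handle (within 0.45 rad of upright) in the fingers alone, underside 20-80 mm above the rim, centre within 22 mm of the dish's, tilt under 0.1 rad, under 20 mm/s and 0.2 rad/s; lamp head's centre over 120 mm aside from the dish's; dish upright, moved under 25 mm (z of rack in the frame of dish between 0.08 and 0.14 m and horizontal distance between rack and dish below 0.022 m and angle between rack's own z axis and vertical below 0.1 rad and linear speed of rack below 0.02 m/s and angular speed of rack below 0.2 rad/s and value of joint handle between -0.45 and 0.45 rad and contact force between rack and the fingers above 0.5 N and contact force between rack and dish below 0.05 N and contact force between rack and lamp_stand below 0.05 N and horizontal distance between lamp_head and dish above 0.12 m and distance of dish from where it was at the start of the episode below 0.025 m and angle between dish's own z axis and vertical below 0.05 rad); the arm keeps its last pose, push and grip.
It fails at once if the rack is tipped by more than 0.4 rad, so that slides would slip out (angle between rack's own z axis and vertical above 0.4 rad).
It fails at once if the dish is dragged more than 40 mm or tipped (distance of dish from where it was at the start of the episode above 0.04 m or angle between dish's own z axis and vertical above 0.2 rad).
It fails at once if a bystander is pushed more than 40 mm (distance of any of forceps, bottle_ethanol, bottle_stain from where it was at the start of the episode above 0.04 m).
It also fails if it takes over 61 s, if anything falls off the work surface, if the arm or the gripper's body presses on something with over 40 N, if the wrist force passes 120 N, or if a joint passes its speed limit or range.

## Working session

There is one attempt and no reset: what is moved stays moved. The work goes in short steps, Python scripts to look and compute and a tool call to move; the robot and the scene stay as the last step left them, time stands still between calls to the robot, and variables do not carry over. Pictures are saved under pics/ and viewed, at most 10 in all, crops included, and the job is handed in when it is done.

Besides the shell and the picture viewer there is one more tool, called in YAML: its name, and indented under it one key for each argument. drive_tool: Moves the arm, as the interface text tells. Its arguments: {"type":"object","properties":{"targets":{"type":"array"},"fingers":{"type":"number"},"newtons":{"type":"number"}},"required":["targets"]}

```bash
mkdir -p pics
cat > h.py <<'E'
import numpy as np, cv2
from station import r
from scipy.spatial.transform import Rotation as R
def cam(n):
    p,d=r.read_camera(n); m=r.camera_model(n); return p,d,m
def cloud(d,m):
    K=np.array(m['mtx']); v,u=np.indices(d.shape)
    P=np.stack([(u-K[0,2])/K[0,0]*d,(v-K[1,2])/K[1,1]*d,d],-1)
    Rm=cv2.Rodrigues(np.array(m['rvec'],float))[0]; t=np.array(m['tvec'],float).ravel()
    return (P-t)@Rm
def snap(n,name):
    p,d,m=cam(n); W=cloud(d,m); np.savez('pics/'+name+'.npz',p=p,d=d,W=W)
    cv2.imwrite('pics/'+name+'.png',p[...,::-1]); return p,d,W
E
python3 - <<'E'
from h import *
s=r.sense(); print(s)
a,_,_=snap('side','s0'); b,_,_=snap('top','t0')
for n in('side','top'):
    m=r.camera_model(n);print(n,m)
E
```

```text
{'time_s': 0.0, 'joint_pos': array([-0.91779351,  0.50185954, -0.42675396,  1.55143058,  0.22080924,
        1.1382643 , -0.21032263]), 'qvel': array([ 0.00113997,  0.00182346, -0.00014319,  0.00102453,  0.00078043,
       -0.00026755, -0.00160344]), 'tau': array([-6.36523582e-04, -5.66590405e+01, -5.81583828e+00, -2.79113656e+01,
       -6.84356480e-02,  3.07769759e-02,  2.15255650e-04]), 'position': array([0.24680808, 0.60058476, 0.22567579]), 'orientation': array([-3.13968511e+00, -5.32783794e-05,  2.75178937e+00]), 'ft_force': array([-0.92869319, -0.31889236,  0.20837449]), 'ft_torque': array([ 0.05364223, -0.00458169,  0.00039573]), 'grip_force': 0.0, 'finger_gap': 1.0001326512553201}
side {'mtx': array([[394.31142623,   0.        , 279.47558096],
       [  0.        , 394.31142623, 207.30700649],
       [  0.        ,   0.        ,   1.        ]]), 'rvec': array([ 2.45857906, -0.22526435,  0.05635522]), 'tvec': array([-0.4678029 ,  0.26859294,  0.88215712])}
top {'mtx': array([[529.6582603 ,   0.        , 285.67071761],
       [  0.        , 529.6582603 , 208.85271836],
       [  0.        ,   0.        ,   1.        ]]), 'rvec': array([ 2.34014691, -1.55401156,  0.29070836]), 'tvec': array([-0.09392988,  0.52742376,  1.25046755])}
```

View pics/t0.png

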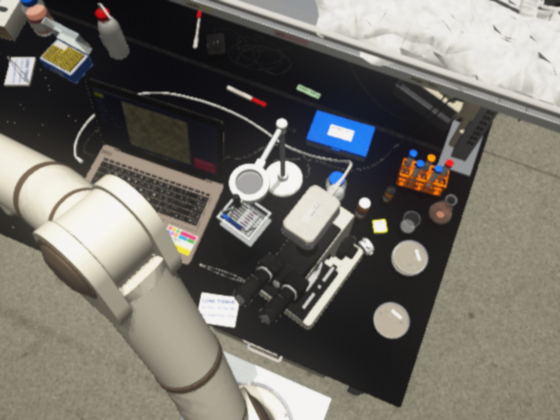

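View pics/s0.png

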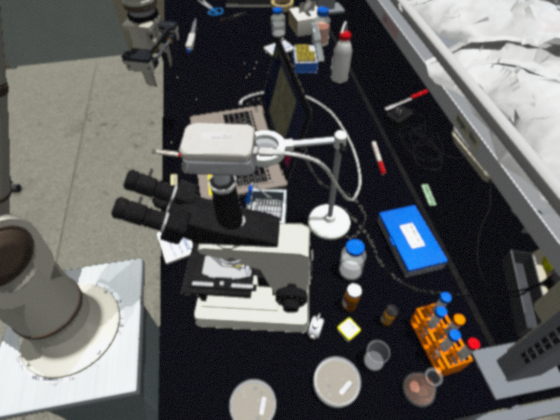

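The top view shows the lamp head at about (250,182), the post top at (282,124), the base at (284,178), and the dish and rack at about (244,220). The blue handle bar is near (232,222). Next I'll enlarge this area.

Run:
```python
from h import *
z=np.load('pics/t0.npz'); p=z['p'];W=z['W']
c=p[110:270,190:370]; cv2.imwrite('pics/t0c.png',cv2.resize(c,None,fx=4.4,fy=3.75*4.4/4.4,interpolation=cv2.INTER_CUBIC)[:600,:,::-1])
z2=np.load('pics/s0.npz'); p2=z2['p'];W2=z2['W']
cv2.imwrite('pics/s0c.png',cv2.resize(p2[110:260,230:360],None,fx=4,fy=4,interpolation=cv2.INTER_CUBIC)[...,::-1])
for n,W_ in(('t',W),('s',W2)):
  print(n)
  # lamp layers
  for lo,hi in((.29,.31),(.31,.345)):
    M=(W_[...,2]>lo)&(W_[...,2]<hi)&(W_[...,0]>.35)&(W_[...,0]<1.0)&(abs(W_[...,1])<.5)
    Q=W_[M]; print(lo,len(Q), Q.min(0) if len(Q) else 0,Q.max(0) if len(Q) else 0)
for u,v in((250,182),(282,124),(284,185),(232,222),(244,220),(218,226),(246,243),(271,222),(238,202),(280,190),(312,200)):
    print((u,v),W[v,u].round(3))
```

```text
t
0.29 1982 [ 0.35017384 -0.01701709  0.29001337] [0.64924091 0.2315209  0.30996097]
0.31 233 [ 0.3501682  -0.00741617  0.31000254] [0.64688635 0.19742633 0.34494995]
s
0.29 1699 [ 0.35010431 -0.01989427  0.29002126] [0.65109697 0.22660675 0.3098783 ]
0.31 379 [ 0.35018045 -0.01067693  0.31016221] [0.6327513  0.17140593 0.34461766]
(250, 182) [0.479 0.183 0.298]
(282, 124) [0.635 0.173 0.308]
(284, 185) [0.617 0.163 0.017]
(232, 222) [0.436 0.229 0.103]
(244, 220) [0.477 0.22  0.026]
(218, 226) [ 0.442  0.285 -0.003]
(246, 243) [0.426 0.193 0.004]
(271, 222) [0.508 0.156 0.   ]
(238, 202) [0.42  0.184 0.313]
(280, 190) [0.599 0.168 0.016]
(312, 200) [0.419 0.021 0.48 ]
```

View pics/t0c.png

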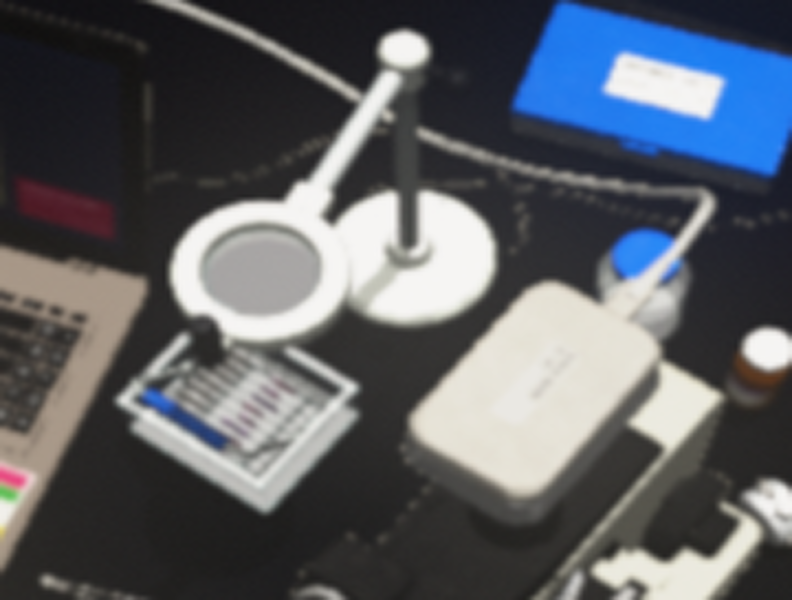

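View pics/s0c.png

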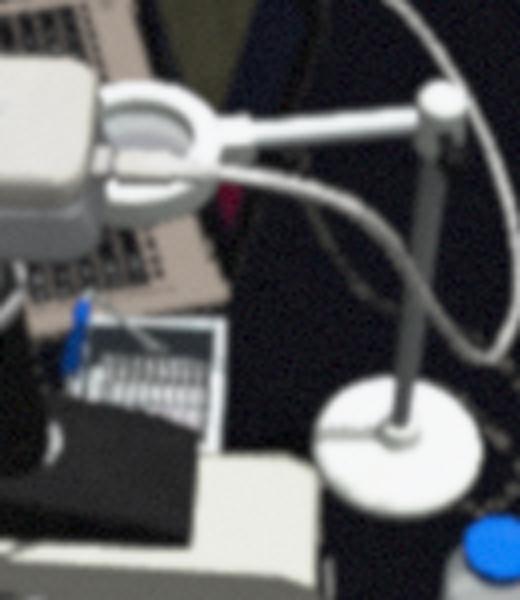

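The enlarged top view shows:
- **Dish rim:** corners near crop (120,400), (357,387) and (262,~475).
- **Blue bar:** from (143,395) to (225,443), leaning to the robot side.
- **Knob:** near (205,335).
- **Pivot cap:** near (404,50).

The side view agrees, with the microscope head to the right.

Run:
```python
from h import *
z=np.load('pics/t0.npz'); p=z['p'];W=z['W'];z2=np.load('pics/s0.npz'); p2=z2['p'];W2=z2['W']
def ray(n,u,v,h):
    m=r.camera_model(n);K=np.array(m['mtx']);Rm=cv2.Rodrigues(m['rvec'])[0];t=m['tvec'];C=-Rm.T@t
    d=Rm.T@np.linalg.inv(K)@[u,v,1]; return (C+d*(h-C[2])/d[2]).round(4)
T=lambda x,y,h:ray('top',190+x/4.4,110+y/3.75,h)
S=lambda x,y,h:ray('side',230+x/4,110+y/4,h)
for nm,a in dict(rimL=(120,400,.06),rimR=(357,387,.06),rimB=(262,478,.06),footB=(267,511,0),footR=(355,418,0),footL=(133,430,0),bar1=(145,395,.1),bar2=(226,442,.1),knobtop=(203,325,.336),pivot=(404,47,.31),lens=(261,271,.301),base=(408,257,.01)).items(): print('T',nm,T(*a))
for nm,a in dict(rimBR=(226,320,.06),bar1=(85,297,.1),bar2=(70,370,.1),pivot=(442,98,.31),base=(398,443,.01)).items(): print('S',nm,S(*a))
# blue bar points
for n,q,w in(('t',p,W),('s',p2,W2)):
    q=q.astype(int);M=(q[...,2]>q[...,0]+60)&(q[...,2]>q[...,1]+40)&(w[...,2]>.06)&(w[...,2]<.15)&(w[...,0]<.55)&(w[...,1]>.1)&(w[...,1]<.35)
    Q=w[M];print(n,'blue',len(Q),Q.mean(0).round(3)); mu=Q.mean(0);print(np.linalg.svd(Q-mu)[2][0].round(3))
    Y=w[(w[...,2]>.287)&(w[...,2]<.31)&(w[...,1]>.1)&(w[...,1]<.26)&(w[...,0]>.42)&(w[...,0]<.54)];print('head',len(Y),Y.min(0).round(3),Y.max(0).round(3))
    X=w[(w[...,2]>.312)&(w[...,2]<.34)&(w[...,1]>.1)&(w[...,1]<.26)&(w[...,0]>.38)&(w[...,0]<.47)];print('knob',len(X),X.min(0).round(3),X.max(0).round(3),X.mean(0).round(3))
# height map
G=W.reshape(-1,3);G=np.vstack([G,W2.reshape(-1,3)]);G=G[(G[:,2]<.6)]
for x in np.arange(.3,.9,.05):
    print('%.2f'%x,[int(1000*max(G[(abs(G[:,0]-x)<.025)&(abs(G[:,1]-y)<.025)][:,2],default=-1)) for y in np.arange(.6,-.11,-.05)])
```

```text
T rimL [0.4477 0.2812 0.06  ]
T rimR [0.5113 0.1549 0.06  ]
T rimB [0.4281 0.1796 0.06  ]
T footB [0.4234 0.1786 0.    ]
T footR [0.5092 0.1574 0.    ]
T footL [0.4475 0.2805 0.    ]
T bar1 [0.4448 0.2582 0.1   ]
T bar2 [0.4322 0.201  0.1   ]
T knobtop [0.4221 0.1868 0.336 ]
T pivot [0.6375 0.1748 0.31  ]
T lens [0.4766 0.1838 0.301 ]
T base [0.6365 0.1756 0.01  ]
S rimBR [0.5412 0.2568 0.06  ]
S bar1 [0.45   0.2588 0.1   ]
S bar2 [0.433  0.2008 0.1   ]
S pivot [0.6375 0.1694 0.31  ]
S base [0.6407 0.1722 0.01  ]
t blue 63 [0.439 0.235 0.102]
[-0.279 -0.96   0.023]
head 1283 [0.42  0.142 0.287] [0.539 0.232 0.308]
knob 66 [0.416 0.181 0.313] [0.43  0.197 0.339] [0.422 0.188 0.329]
s blue 61 [0.44  0.228 0.101]
[-0.301 -0.954  0.009]
head 694 [0.458 0.138 0.287] [0.539 0.227 0.302]Traceback (most recent call last):
  File "<stdin>", line 15, in <module>
    return umr_minimum(a, axis, None, out, keepdims, initial, where)
ValueError: zero-size array to reduction operation minimum which has no identity
```

Run:
```python
from h import *
W=np.load('pics/t0.npz')['W'];W2=np.load('pics/s0.npz')['W']
for n,w in(('top',W),('side',W2)):
  G=w.reshape(-1,3);G=G[(G[:,2]<.62)];print(n,'y',np.arange(.55,-.11,-.05).round(2))
  for x in np.arange(.3,.86,.05):
    print('%.2f'%x,[int(1000*np.percentile(np.r_[G[(abs(G[:,0]-x)<.025)&(abs(G[:,1]-y)<.025)][:,2],-.001],98)) for y in np.arange(.55,-.11,-.05)])
```

```text
top y [ 0.55  0.5   0.45  0.4   0.35  0.3   0.25  0.2   0.15  0.1   0.05 -0.
 -0.05 -0.1 ]
0.30 [-1, -1, -1, -1, 22, 20, 9, 9, 13, 344, 339, 336, 146, 5]
0.35 [-1, -1, -1, 24, 26, 23, 8, 8, 10, 331, 483, 483, 156, 4]
0.40 [-1, -1, 28, 28, 27, 23, 5, 334, 5, 146, 484, 486, 460, 45]
0.45 [29, 29, 29, 28, 29, 60, 299, 326, 302, 139, 484, 484, 449, 91]
0.50 [28, 28, 29, 30, 28, 37, 301, 303, 303, 3, -1, 462, 242, 105]
0.55 [168, 160, 154, 143, 138, 123, 15, 302, 295, 6, -1, 443, 229, 52]
0.60 [259, 258, 260, 259, 258, 255, -1, 302, 298, 5, 323, 356, 80, 24]
0.65 [-1, -1, -1, -1, 7, 8, 17, 311, 309, 220, 109, 106, 81, 6]
0.70 [-1, -1, 522, 538, 540, 593, 594, 594, 594, 606, 602, 594, 593, 594]
0.75 [6, 7, 6, 6, 5, 537, 538, 538, 598, 613, 616, 612, 609, 609]
0.80 [7, 9, 9, 8, 6, 6, 6, 537, 537, 42, 41, 618, 615, 614]
0.85 [6, 6, 13, 15, 16, 11, 6, 6, 41, 41, 40, 41, 8, 610]
side y [ 0.55  0.5   0.45  0.4   0.35  0.3   0.25  0.2   0.15  0.1   0.05 -0.
 -0.05 -0.1 ]
0.30 [436, -1, 0, 17, 19, 18, -1, -1, 10, 370, 340, 333, 147, 1]
0.35 [-1, -1, -1, 20, 20, 21, -1, -1, -1, 329, 480, 481, 151, 1]
0.40 [-1, -1, -1, -1, 23, 19, 0, -1, -1, -1, 481, 483, 476, 44]
0.45 [-1, -1, -1, 23, 24, 57, 102, 299, 300, -1, 481, 481, 474, 94]
0.50 [24, -1, -1, 24, 25, 20, 60, 300, 300, -1, -1, 458, 239, 104]
0.55 [162, 156, 150, 142, 108, 110, 60, 299, 298, 1, 20, 440, 227, 50]
0.60 [256, 257, 256, 257, 256, 250, 1, 298, 297, 6, 293, 343, 77, 54]
0.65 [1, 1, 15, 4, 4, 4, 1, 309, 307, 183, 105, 104, 78, 66]
0.70 [1, 1, 0, 2, 1, 520, 535, 536, 585, 603, 601, 592, 592, 592]
0.75 [2, 0, 0, 1, 3, 9, 37, 8, 36, 605, 616, 611, 608, 608]
0.80 [5, 5, 4, 5, 3, 1, 1, 1, 37, 37, 619, 619, 616, 610]
0.85 [1, 1, 11, 13, 13, 11, 1, 1, 37, 36, 37, 37, 3, 37]
```

```bash
cat >> h.py <<'E'
def rows(goals):
    """goals: list of (x,y,z,yaw) tool down -> normalised rows from the present pose"""
    s=r.sense(); p=s['position']; A=R.from_euler('xyz',s['orientation'])
    for g in goals:
        B=R.from_euler('xyz',[np.pi,0,g[3]])
        sh=A.inv().apply(np.array(g[:3])-p)/.2; t=(A.inv()*B).as_rotvec()/np.pi
        print(np.r_[sh,t].round(4).tolist())
def st():
    s=r.sense(); print({k:np.round(s[k],3).tolist() for k in('time_s','position','orientation','joint_pos','ft_force','finger_gap','grip_force')})
E
python3 - <<'E'
from h import *
rows([(.28,.55,.33,2.6),(.32,.45,.41,2.2),(.36,.40,.41,1.57)])
E
```

```text
[-0.2497, -0.1721, -0.5209, -0.0006, 0.0, 0.0483]
[-0.6246, -0.5593, -0.9202, -0.0005, 0.0001, 0.1757]
[-0.9046, -0.7146, -0.92, -0.0005, 0.0003, 0.3762]
```

drive_tool:
  targets:
    - [[-0.12, -0.09, -0.25, 0, 0, 0.04], [-0.25, -0.17, -0.5, 0, 0, 0.08], [-0.4, -0.3, -0.7, 0, 0, 0.12], [-0.52, -0.42, -0.85, 0, 0, 0.17], [-0.62, -0.53, -0.92, 0, 0, 0.22], [-0.72, -0.6, -0.92, 0, 0, 0.27], [-0.82, -0.66, -0.92, 0, 0, 0.32], [-0.9, -0.71, -0.92, 0, 0, 0.37]]
  fingers: 0
  newtons: 10

```text
time_s: 0.9
position: [0.3604, 0.3998, 0.4108]
orientation: [3.141, 0.0, 1.617]
ft_force: [-0.3, 0.1, -0.4]
finger_gap: 0.5
grip_force: 0.0
```

Run:
```python
from h import *
st(); rows([(.423,.187,.41,1.57),(.423,.187,.36,1.57)])
```

```text
{'time_s': 0.9, 'position': [0.36, 0.4, 0.411], 'orientation': [3.141, 0.0, 1.617], 'joint_pos': [-0.709, 0.151, -0.204, 1.575, 0.031, 1.418, -0.87], 'ft_force': [-0.332, 0.091, -0.413], 'finger_gap': 0.5, 'grip_force': 0.0}
[-1.0774, 0.2632, 0.0045, 0.0001, 0.0001, 0.015]
[-1.0774, 0.2631, 0.2545, 0.0001, 0.0001, 0.015]
```

drive_tool:
  targets:
    - [[-0.2, 0.05, 0, 0, 0, 0], [-0.4, 0.1, 0, 0, 0, 0], [-0.6, 0.15, 0, 0, 0, 0.01], [-0.75, 0.2, 0, 0, 0, 0.015], [-0.9, 0.24, 0, 0, 0, 0.015], [-1.0, 0.26, 0, 0, 0, 0.015], [-1.0, 0.263, 0, 0, 0, 0.015], [-1.0, 0.263, 0, 0, 0, 0.015]]

```text
time_s: 1.7
position: [0.4226, 0.2049, 0.4105]
orientation: [-3.141, -0.0, 1.577]
ft_force: [-0.0, 0.1, 0.1]
finger_gap: 0.502
grip_force: 0.0
```

Run:
```python
from h import *
p,d=None,None
s=r.sense(); p,d=r.read_camera('wrist'); m=r.camera_model('wrist')
K=np.array(m['mtx']); T=np.array(m['tool_from_camera'])
v,u=np.indices(d.shape); P=np.stack([(u-K[0,2])/K[0,0]*d,(v-K[1,2])/K[1,1]*d,d],-1)
W=R.from_euler('xyz',s['orientation']).apply((P@T[:3,:3].T+T[:3,3]).reshape(-1,3))+s['position']
ok=d.ravel()>0.02; W=W.reshape(d.shape+(3,))
M=(W[...,2]>.315)&(W[...,2]<.345)&(abs(W[...,0]-.423)<.03)&(abs(W[...,1]-.187)<.03)&(d>.02)
Q=W[M]; print(len(Q)); 
if len(Q): print(Q.min(0),Q.max(0),Q.mean(0))
cv2.imwrite('pics/w1.png',p[...,::-1]); st(); rows([(.423,.187,.308,1.57)])
```

```text
430
[0.41563731 0.18197409 0.31562812] [0.43225112 0.19666009 0.33747232] [0.42402246 0.19106596 0.33154155]
{'time_s': 1.75, 'position': [0.422, 0.206, 0.41], 'orientation': [-3.141, -0.0, 1.579], 'joint_pos': [-0.477, 0.011, -0.033, 1.726, -0.0, 1.405, -0.502], 'ft_force': [0.447, 0.233, -0.623], 'finger_gap': 0.501, 'grip_force': 0.0}
[-0.0933, 0.0029, 0.5124, -0.0002, -0.0001, 0.0028]
```

View pics/w1.png

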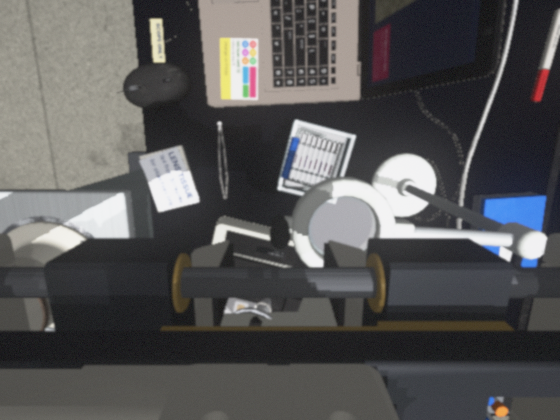

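The wrist view shows the knob at about (283,235), between the fingers along x. It measures (0.424, 0.189), which agrees with the top view. I'll go down and grip it lightly.

drive_tool:
  targets:
    - [[-0.04, 0.005, 0.1, 0, 0, 0], [-0.085, 0.008, 0.2, 0, 0, 0], [-0.085, 0.008, 0.3, 0, 0, 0], [-0.085, 0.008, 0.38, 0, 0, 0], [-0.085, 0.008, 0.44, 0, 0, 0], [-0.085, 0.008, 0.48, 0, 0, 0], [-0.085, 0.008, 0.5, 0, 0, 0], [-0.085, 0.008, 0.5, 0, 0, 0]]

```text
time_s: 2.55
position: [0.4244, 0.188, 0.3105]
orientation: [-3.141, 0.0, 1.578]
ft_force: [0.4, -0.1, -0.5]
finger_gap: 0.501
grip_force: 0.0
```

drive_tool:
  targets:
    - [[0, 0, 0, 0, 0, 0], [0, 0, 0, 0, 0, 0], [0, 0, 0, 0, 0, 0], [0, 0, 0, 0, 0, 0], [0, 0, 0, 0, 0, 0], [0, 0, 0, 0, 0, 0], [0, 0, 0, 0, 0, 0], [0, 0, 0, 0, 0, 0]]
  fingers: -1
  newtons: 8

```text
time_s: 3.35
position: [0.4238, 0.1879, 0.3109]
orientation: [-3.14, -0.0, 1.578]
ft_force: [-4.9, -0.5, 5.8]
finger_gap: 0.168
grip_force: 8.0
```

Run:
```python
from h import *
st(); p=r.sense()['position']; piv=np.array([.638,.173]); v=p[:2]-piv; a0=np.arctan2(v[1],-v[0]); print(a0,np.hypot(*v))
for A in(np.linspace(a0,.75,9)[1:],np.linspace(.75,1.42,9)[1:]):
    rows([(piv[0]-.2155*np.cos(a),piv[1]+.2155*np.sin(a),p[2],1.577) for a in A]); print()
```

```text
{'time_s': 3.35, 'position': [0.424, 0.188, 0.311], 'orientation': [-3.14, -0.0, 1.578], 'joint_pos': [-0.457, 0.054, -0.018, 1.902, 0.0, 1.187, -0.468], 'ft_force': [-4.943, -0.495, 5.819], 'finger_gap': 0.168, 'grip_force': 8.0}
0.06932477339627062 0.21471498687592194
[0.0913, 0.007, 0.0, -0.0004, -0.0, 0.0004]
[0.181, 0.0256, -0.0, -0.0004, -0.0, 0.0004]
[0.2689, 0.0517, -0.0, -0.0004, -0.0, 0.0004]
[0.3542, 0.0853, -0.0001, -0.0004, -0.0, 0.0004]
[0.4363, 0.1259, -0.0001, -0.0004, -0.0, 0.0004]
[0.5147, 0.1734, -0.0002, -0.0004, -0.0, 0.0004]
[0.5888, 0.2274, -0.0002, -0.0004, -0.0, 0.0004]
[0.658, 0.2874, -0.0003, -0.0004, -0.0, 0.0004]

[0.7209, 0.3521, -0.0004, -0.0004, -0.0, 0.0004]
[0.7782, 0.4218, -0.0004, -0.0004, -0.0, 0.0004]
[0.8294, 0.496, -0.0005, -0.0004, -0.0, 0.0004]
[0.8743, 0.5743, -0.0006, -0.0004, -0.0, 0.0004]
[0.9124, 0.6561, -0.0007, -0.0004, -0.0, 0.0004]
[0.9436, 0.7407, -0.0008, -0.0004, -0.0, 0.0004]
[0.9676, 0.8277, -0.0009, -0.0004, -0.0, 0.0004]
[0.9842, 0.9164, -0.001, -0.0004, -0.0, 0.0004]
```

drive_tool:
  targets:
    - [[0.09, 0.007, 0, 0, 0, 0], [0.18, 0.025, 0, 0, 0, 0], [0.27, 0.052, 0, 0, 0, 0], [0.354, 0.085, 0, 0, 0, 0], [0.436, 0.126, 0, 0, 0, 0], [0.515, 0.173, 0, 0, 0, 0], [0.589, 0.227, 0, 0, 0, 0], [0.658, 0.287, 0, 0, 0, 0]]

```text
time_s: 4.15
position: [0.4788, 0.324, 0.3108]
orientation: [-3.139, -0.004, 1.581]
ft_force: [-7.2, 4.7, 4.1]
finger_gap: 0.171
grip_force: 8.0
```

Run:
```python
from h import *
st(); p=r.sense()['position']; piv=np.array([.638,.173]); v=p[:2]-piv; a0=np.arctan2(v[1],-v[0]); print(a0,np.hypot(*v))
rows([(piv[0]-.2155*np.cos(a),piv[1]+.2155*np.sin(a),p[2],1.577) for a in np.linspace(a0,1.42,9)[1:]]); print()
```

```text
{'time_s': 4.15, 'position': [0.479, 0.324, 0.311], 'orientation': [-3.139, -0.004, 1.581], 'joint_pos': [-0.57, 0.272, -0.084, 1.644, 0.019, 1.227, -0.647], 'ft_force': [-7.2, 4.663, 4.079], 'finger_gap': 0.171, 'grip_force': 8.001}
0.758926426236072 0.21944896778592107
[0.0476, 0.0787, -0.0001, -0.001, -0.0012, 0.0014]
[0.1034, 0.1481, -0.0, -0.001, -0.0012, 0.0014]
[0.1532, 0.2218, -0.0001, -0.001, -0.0012, 0.0014]
[0.1968, 0.2994, -0.0001, -0.001, -0.0012, 0.0014]
[0.2339, 0.3803, -0.0002, -0.001, -0.0012, 0.0014]
[0.2641, 0.4641, -0.0004, -0.001, -0.0012, 0.0014]
[0.2874, 0.55, -0.0006, -0.001, -0.0012, 0.0014]
[0.3034, 0.6375, -0.0008, -0.001, -0.0012, 0.0014]
```

drive_tool:
  targets:
    - [[0.063, 0.065, 0, 0, 0, 0], [0.12, 0.135, 0, 0, 0, 0], [0.171, 0.209, 0, 0, 0, 0], [0.216, 0.287, 0, 0, 0, 0], [0.254, 0.369, 0, 0, 0, 0], [0.286, 0.454, 0, 0, 0, 0], [0.31, 0.541, 0, 0, 0, 0], [0.32, 0.6, 0, 0, 0, 0]]

```text
time_s: 4.95
position: [0.6017, 0.3872, 0.3107]
orientation: [3.14, -0.003, 1.579]
ft_force: [-1.4, 2.7, 2.4]
finger_gap: 0.165
grip_force: 8.0
```

drive_tool:
  targets:
    - [[0, 0, 0, 0, 0, 0], [0, 0, 0, 0, 0, 0], [0, 0, 0, 0, 0, 0], [0, 0, 0, 0, 0, 0], [0, 0, 0, 0, 0, 0], [0, 0, 0, 0, 0, 0], [0, 0, 0, 0, 0, 0], [0, 0, 0, 0, 0, 0]]
  fingers: 0

```text
time_s: 5.75
position: [0.6006, 0.3845, 0.3108]
orientation: [3.141, -0.0, 1.578]
ft_force: [0.6, 0.6, 0.9]
finger_gap: 0.498
grip_force: 0.0
```

drive_tool:
  targets:
    - [[0, 0, -0.1, 0, 0, 0], [0, 0, -0.2, 0, 0, 0], [0, 0, -0.35, 0, 0, 0], [0, 0, -0.5, 0, 0, 0], [0, 0, -0.5, 0, 0, 0], [0, 0, -0.5, 0, 0, 0], [0, 0, -0.5, 0, 0, 0], [0, 0, -0.5, 0, 0, 0]]

```text
time_s: 6.55
position: [0.6001, 0.3841, 0.4089]
orientation: [-3.139, 0.002, 1.578]
ft_force: [0.3, -0.3, -0.4]
finger_gap: 0.5
grip_force: 0.0
```

Run:
```python
from h import *
st(); p,d,W=snap('top','t1'); p2,d2,W2=snap('side','s1')
# lamp ring by height
for w in(W,W2):
  M=(w[...,2]>.287)&(w[...,2]<.31)&(w[...,0]>.5)&(w[...,0]<.72)&(w[...,1]>.22)&(w[...,1]<.45);Q=w[M];print(len(Q),Q.min(0),Q.max(0))
a=cv2.resize(p[100:270,170:310],None,fx=3,fy=3,interpolation=cv2.INTER_CUBIC);b=cv2.resize(p2[100:270,225:355],None,fx=3,fy=3,interpolation=cv2.INTER_CUBIC)
cv2.imwrite('pics/c1.png',np.hstack([a,b])[...,::-1])
```

```text
{'time_s': 6.55, 'position': [0.6, 0.384, 0.409], 'orientation': [-3.139, 0.002, 1.578], 'joint_pos': [-0.572, 0.502, -0.06, 1.106, 0.029, 1.538, -0.618], 'ft_force': [0.324, -0.272, -0.38], 'finger_gap': 0.5, 'grip_force': 0.0}
1071 [0.56690064 0.22000351 0.28702406] [0.65690682 0.37396051 0.30650184]
1010 [0.56805721 0.22031808 0.28710228] [0.65701203 0.3874525  0.30989507]
```

View pics/c1.png

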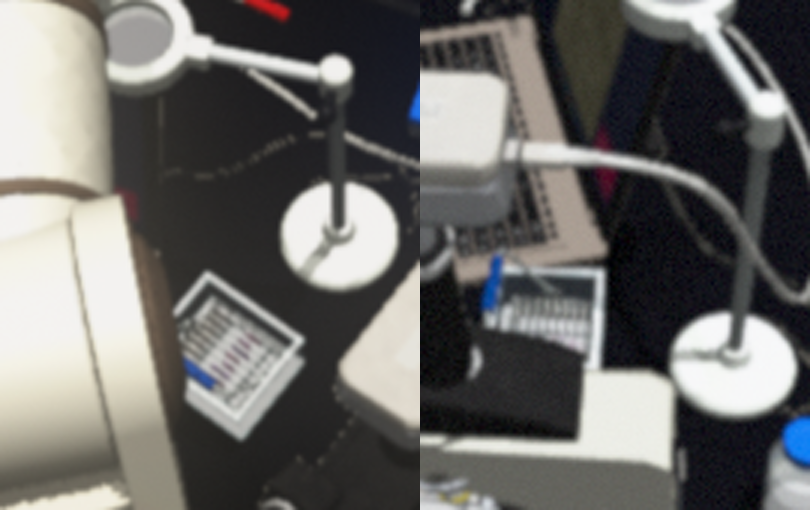

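The lamp head has swung to about (0.61, 0.33), 17 cm from the dish. The rack and dish are undisturbed, and the bar still leans to the robot side. Next, over to the bar.

Run:
```python
from h import *
rows([(.44,.25,.40,1.32),(.44,.25,.24,1.32)])
```

```text
[-0.6656, -0.806, 0.0491, -0.0005, 0.0004, 0.082]
[-0.6646, -0.8045, 0.8491, -0.0005, 0.0004, 0.082]
```

drive_tool:
  targets:
    - [[-0.13, -0.16, 0, 0, 0, 0.02], [-0.26, -0.32, 0, 0, 0, 0.04], [-0.4, -0.48, 0, 0, 0, 0.06], [-0.53, -0.64, 0.04, 0, 0, 0.08], [-0.66, -0.8, 0.2, 0, 0, 0.082], [-0.66, -0.8, 0.4, 0, 0, 0.082], [-0.66, -0.8, 0.62, 0, 0, 0.082], [-0.66, -0.8, 0.85, 0, 0, 0.082]]
  fingers: -0.3

```text
time_s: 7.45
position: [0.4414, 0.2512, 0.24]
orientation: [3.14, -0.002, 1.32]
ft_force: [0.8, 0.4, -0.3]
finger_gap: 0.352
grip_force: 0.0
```

drive_tool:
  targets:
    - [[0, 0, 0, 0, 0, 0], [0, 0, 0, 0, 0, 0], [0, 0, 0, 0, 0, 0], [0, 0, 0, 0, 0, 0], [0, 0, 0, 0, 0, 0], [0, 0, 0, 0, 0, 0], [0, 0, 0, 0, 0, 0], [0, 0, 0, 0, 0, 0]]

```text
time_s: 8.25
position: [0.4415, 0.2514, 0.2409]
orientation: [3.141, -0.0, 1.32]
ft_force: [-0.6, -0.3, -0.6]
finger_gap: 0.349
grip_force: 0.0
```

Run:
```python
from h import *
s=r.sense(); p,d=r.read_camera('wrist'); m=r.camera_model('wrist')
K=np.array(m['mtx']); T=np.array(m['tool_from_camera'])
v,u=np.indices(d.shape); P=np.stack([(u-K[0,2])/K[0,0]*d,(v-K[1,2])/K[1,1]*d,d],-1)
W=(R.from_euler('xyz',s['orientation']).apply((P@T[:3,:3].T+T[:3,3]).reshape(-1,3))+s['position']).reshape(d.shape+(3,))
q=p.astype(int);M=(q[...,2]>q[...,0]+60)&(q[...,2]>q[...,1]+40)&(W[...,2]>.07)&(W[...,2]<.13)&(d>.02)
Q=W[M];print(len(Q),Q.mean(0),Q.min(0),Q.max(0))
c,sz,an=cv2.minAreaRect(Q[:,:2].astype(np.float32)*1000);print(c,sz,an); X=np.linalg.svd(Q-Q.mean(0))[2][0];print(X, 'yaw y-dir',np.arctan2(X[0],X[1]))
cv2.imwrite('pics/w2.png',p[...,::-1]); st()
```

```text
393 [0.43759249 0.22841383 0.10247088] [0.42761115 0.20123028 0.09908949] [0.44869975 0.25864545 0.10503461]
(439.2414245605469, 230.07177734375) (58.0844612121582, 9.697041511535645) 75.56832122802734
[-0.21357733 -0.97692286 -0.00253832] yaw y-dir -2.926356627494536
{'time_s': 8.3, 'position': [0.442, 0.251, 0.241], 'orientation': [3.142, -0.0, 1.32], 'joint_pos': [-0.545, 0.202, -0.03, 1.898, 0.007, 1.042, -0.828], 'ft_force': [-0.089, -0.403, 0.414], 'finger_gap': 0.347, 'grip_force': 0.0}
```

View pics/w2.png

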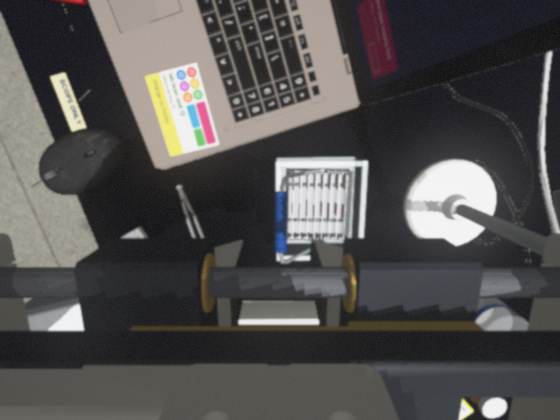

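The wrist view shows the blue bar as a strip at column 281, rows 192–253, square to the fingers. Its centre is (0.439, 0.230) and the yaw matches. I'll go down around it, then carry it up its arc loosely caged.

Run:
```python
from h import *
rows([(.439,.230,.12,1.32),(.439,.230,.08,1.32)]); print()
h=np.array([.439,.230])+.0436*np.array([.969,-.248]); print(h)
rows([(*(h+.072*np.sin(a)*np.array([.969,-.248])),.040+.072*np.cos(a)-.018,1.32) for a in np.linspace(-.65,0,9)])
```

```text
[-0.1067, 0.0143, 0.604, 0.0, -0.0, 0.0]
[-0.1068, 0.0143, 0.804, 0.0, -0.0, 0.0]

[0.4812484 0.2191872]
[-0.1068, 0.0145, 0.8074, 0.0, -0.0, 0.0]
[-0.1067, 0.0385, 0.7907, 0.0, -0.0, 0.0]
[-0.1067, 0.0637, 0.7759, 0.0, -0.0, 0.0]
[-0.1067, 0.0901, 0.7633, 0.0, -0.0, 0.0]
[-0.1067, 0.1174, 0.7529, 0.0, -0.0, 0.0]
[-0.1067, 0.1455, 0.7447, 0.0, -0.0, 0.0]
[-0.1067, 0.1741, 0.7388, 0.0, -0.0, 0.0]
[-0.1067, 0.2032, 0.7352, 0.0, -0.0, 0.0]
[-0.1067, 0.2324, 0.734, 0.0, -0.0, 0.0]
```

drive_tool:
  targets:
    - [[-0.05, 0.01, 0.15, 0, 0, 0], [-0.107, 0.014, 0.3, 0, 0, 0], [-0.107, 0.014, 0.42, 0, 0, 0], [-0.107, 0.014, 0.54, 0, 0, 0], [-0.107, 0.014, 0.63, 0, 0, 0], [-0.107, 0.014, 0.72, 0, 0, 0], [-0.107, 0.014, 0.79, 0, 0, 0], [-0.107, 0.014, 0.8, 0, 0, 0]]

```text
time_s: 9.1
position: [0.4376, 0.2292, 0.0791]
orientation: [-3.139, 0.002, 1.32]
ft_force: [0.6, -0.2, -0.3]
finger_gap: 0.352
grip_force: 0.0
```

drive_tool:
  targets:
    - [[0, 0, 0, 0, 0, 0], [0, 0, 0, 0, 0, 0], [0, 0, 0, 0, 0, 0], [0, 0, 0, 0, 0, 0], [0, 0, 0, 0, 0, 0], [0, 0, 0, 0, 0, 0], [0, 0, 0, 0, 0, 0], [0, 0, 0, 0, 0, 0]]
  fingers: -0.56
  newtons: 5

```text
time_s: 9.9
position: [0.4389, 0.2299, 0.0807]
orientation: [-3.142, -0.0, 1.32]
ft_force: [0.0, -0.1, -0.6]
finger_gap: 0.216
grip_force: 0.0
```

drive_tool:
  targets:
    - [[0, 0.012, -0.008, 0, 0, 0], [0, 0.024, -0.016, 0, 0, 0], [0, 0.037, -0.023, 0, 0, 0], [0, 0.05, -0.03, 0, 0, 0], [0, 0.063, -0.036, 0, 0, 0], [0, 0.076, -0.042, 0, 0, 0], [0, 0.09, -0.047, 0, 0, 0], [0, 0.103, -0.052, 0, 0, 0]]

```text
time_s: 10.7
position: [0.4592, 0.2248, 0.0912]
orientation: [3.142, -0.0, 1.32]
ft_force: [-0.4, 0.7, 0.7]
finger_gap: 0.223
grip_force: 0.1
```

drive_tool:
  targets:
    - [[0, 0.014, -0.004, 0, 0, 0], [0, 0.028, -0.008, 0, 0, 0], [0, 0.043, -0.011, 0, 0, 0], [0, 0.057, -0.014, 0, 0, 0], [0, 0.072, -0.016, 0, 0, 0], [0, 0.086, -0.018, 0, 0, 0], [0, 0.1, -0.019, 0, 0, 0], [0, 0.115, -0.02, 0, 0, 0]]

```text
time_s: 11.5
position: [0.4814, 0.2191, 0.0951]
orientation: [-3.142, -0.0, 1.32]
ft_force: [-0.8, 0.3, -0.4]
finger_gap: 0.221
grip_force: 0.0
```

Run:
```python
from h import *
st(); p2,d2,W2=snap('side','s2')
q=p2.astype(int);w=W2;M=(q[...,2]>q[...,0]+60)&(q[...,2]>q[...,1]+40)&(w[...,2]>.06)&(w[...,2]<.15)&(w[...,0]<.55)&(w[...,1]>.1)&(w[...,1]<.35)
Q=w[M];print(len(Q),Q.mean(0),Q.min(0),Q.max(0))
cv2.imwrite('pics/s2c.png',cv2.resize(p2[110:260,210:360],None,fx=4,fy=4,interpolation=cv2.INTER_CUBIC)[...,::-1])
```

```text
{'time_s': 11.5, 'position': [0.481, 0.219, 0.095], 'orientation': [-3.142, -0.0, 1.32], 'joint_pos': [-0.469, 0.43, -0.011, 1.971, 0.006, 0.741, -0.734], 'ft_force': [-0.799, 0.28, -0.402], 'finger_gap': 0.221, 'grip_force': 0.018}<stdin>:4: RuntimeWarning: Mean of empty slice.
  ret = um.true_divide(
Traceback (most recent call last):
ValueError: zero-size array to reduction operation minimum which has no identity
```

drive_tool:
  targets:
    - [[0, 0, 0, 0, 0, 0], [0, 0, 0, 0, 0, 0], [0, 0, 0, 0, 0, 0], [0, 0, 0, 0, 0, 0], [0, 0, 0, 0, 0, 0], [0, 0, 0, 0, 0, 0], [0, 0, 0, 0, 0, 0], [0, 0, 0, 0, 0, 0]]
  fingers: -1
  newtons: 35

```text
time_s: 12.35
position: [0.4811, 0.2191, 0.0951]
orientation: [-3.141, 0.0, 1.32]
ft_force: [0.3, -0.4, -0.4]
finger_gap: 0.12
grip_force: 35.0
```

Run:
```python
from h import *
st(); p2=cv2.imread('pics/s2.png')
p3,_,_=snap('side','s3')
cv2.imwrite('pics/s3c.png',cv2.resize(p3[110:260,210:360],None,fx=4,fy=4,interpolation=cv2.INTER_CUBIC)[...,::-1])
```

```text
{'time_s': 12.35, 'position': [0.481, 0.219, 0.095], 'orientation': [-3.141, 0.0, 1.32], 'joint_pos': [-0.47, 0.429, -0.011, 1.972, 0.006, 0.741, -0.735], 'ft_force': [0.346, -0.357, -0.433], 'finger_gap': 0.12, 'grip_force': 34.995}
```

View pics/s3c.png

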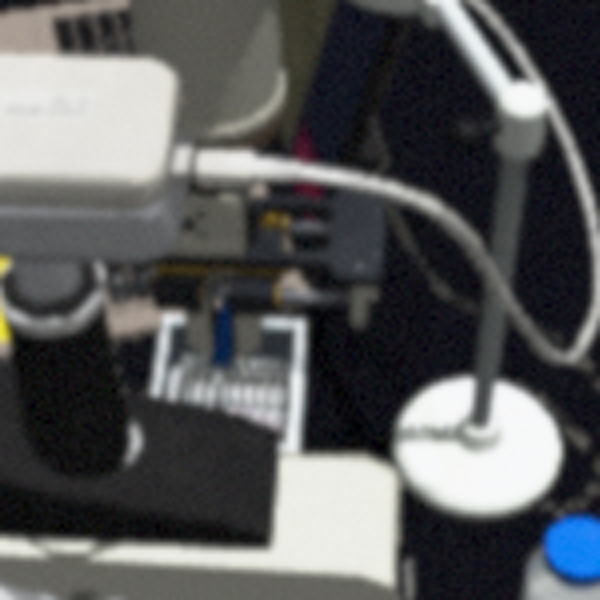

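The blue bar is upright between the pads at crop (222,330), and the gap of 0.12 (11 mm) agrees with its 12 mm thickness. Now I'll lift slowly.

drive_tool:
  targets:
    - [[0, 0, -0.01, 0, 0, 0], [0, 0, -0.02, 0, 0, 0], [0, 0, -0.04, 0, 0, 0], [0, 0, -0.06, 0, 0, 0], [0, 0, -0.08, 0, 0, 0], [0, 0, -0.1, 0, 0, 0], [0, 0, -0.12, 0, 0, 0], [0, 0, -0.14, 0, 0, 0]]

```text
time_s: 13.2
position: [0.4812, 0.2192, 0.1235]
orientation: [3.142, -0.0, 1.32]
ft_force: [0.8, -0.4, -3.9]
finger_gap: 0.12
grip_force: 35.0
```

drive_tool:
  targets:
    - [[0, 0, -0.02, 0, 0, 0], [0, 0, -0.04, 0, 0, 0], [0, 0, -0.065, 0, 0, 0], [0, 0, -0.09, 0, 0, 0], [0, 0, -0.115, 0, 0, 0], [0, 0, -0.14, 0, 0, 0], [0, 0, -0.165, 0, 0, 0], [0, 0, -0.19, 0, 0, 0]]

```text
time_s: 14.0
position: [0.4811, 0.2191, 0.1615]
orientation: [-3.142, -0.0, 1.32]
ft_force: [-0.1, 0.2, -3.0]
finger_gap: 0.118
grip_force: 35.0
```

drive_tool:
  targets:
    - [[0, 0, -0.025, 0, 0, 0], [0, 0, -0.05, 0, 0, 0], [0, 0, -0.08, 0, 0, 0], [0, 0, -0.11, 0, 0, 0], [0, 0, -0.14, 0, 0, 0], [0, 0, -0.165, 0, 0, 0], [0, 0, -0.18, 0, 0, 0], [0, 0, -0.19, 0, 0, 0]]

```text
time_s: 14.8
position: [0.4812, 0.2192, 0.1995]
orientation: [3.141, -0.0, 1.32]
ft_force: [-0.2, -0.7, -4.0]
finger_gap: 0.118
grip_force: 35.0
```

drive_tool:
  targets:
    - [[0, 0, 0, 0, 0, 0], [0, 0, 0, 0, 0, 0], [0, 0, 0, 0, 0, 0], [0, 0, 0, 0, 0, 0], [0, 0, 0, 0, 0, 0], [0, 0, 0, 0, 0, 0], [0, 0, 0, 0, 0, 0], [0, 0, 0, 0, 0, 0]]

```text
time_s: 15.6
position: [0.4812, 0.2191, 0.1991]
orientation: [3.142, -0.0, 1.32]
ft_force: [0.2, 0.2, -3.7]
finger_gap: 0.12
grip_force: 35.0
```

Run:
```python
from h import *
st(); p3,_,W3=snap('side','s4'); pt,_,Wt=snap('top','t4')
c=lambda p,u,v:cv2.resize(p[v:v+150,u:u+100],None,fx=4,fy=4,interpolation=cv2.INTER_CUBIC)
cv2.imwrite('pics/c4.png',np.hstack([c(p3,230,120),c(pt,195,130)])[...,::-1])
```

```text
{'time_s': 15.6, 'position': [0.481, 0.219, 0.199], 'orientation': [3.142, -0.0, 1.32], 'joint_pos': [-0.47, 0.284, -0.009, 1.895, 0.003, 0.962, -0.732], 'ft_force': [0.184, 0.215, -3.69], 'finger_gap': 0.12, 'grip_force': 34.987}
```

View pics/c4.png

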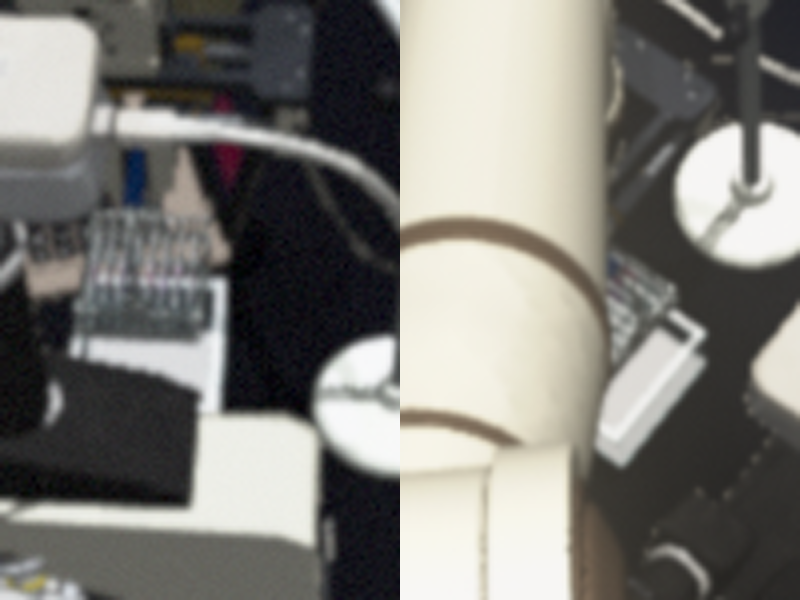

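The rack hangs above the dish in both views, and the dish hasn't moved. I'll check tilt and centring from the depth before handing in.

Run:
```python
from h import *
W=np.load('pics/s4.npz')['W']; u=np.array([.969,-.248]);v=np.array([.248,.969]);c=np.array([.4812,.2192])
M=(W[...,2]>.095)&(W[...,2]<.165)&(np.hypot(*(np.moveaxis(W[...,:2]-c,-1,0)))<.07)
Q=W[M];a=(Q[:,:2]-c)@u;b=(Q[:,:2]-c)@v
print(len(Q),np.percentile(a,[1,99]),np.percentile(b,[1,99]),np.percentile(Q[:,2],[1,50,99]))
for ax in(a,b):
    for lo in np.arange(-.04,.04,.016):
        k=(ax>=lo)&(ax<lo+.016); print(round(lo,3),k.sum(),np.percentile(Q[k,2],[3,50,95]).round(4) if k.sum()>5 else '')
D=W[(abs(W[...,2]-.06)<.006)&(W[...,0]>.4)&(W[...,0]<.57)&(W[...,1]>.13)&(W[...,1]<.3)];print('rim max',D.max(0),r.sense()['qvel'].round(3))
W0=np.load('pics/s0.npz')['W'];D=W0[(abs(W0[...,2]-.06)<.006)&(W0[...,0]>.4)&(W0[...,0]<.57)&(W0[...,1]>.13)&(W0[...,1]<.3)];print('rim max0',D.max(0))
```

```text
779 [-0.03623483  0.03856618] [-0.04629286  0.03969406] [0.10941985 0.12777969 0.14819319]
-0.04 154 [0.1104 0.127  0.1381]
-0.024 146 [0.111  0.1265 0.1394]
-0.008 183 [0.1105 0.1308 0.1474]
0.008 152 [0.1107 0.1271 0.1394]
0.024 144 [0.1106 0.1266 0.1376]
-0.04 92 [0.1112 0.1311 0.1395]
-0.024 89 [0.1116 0.1309 0.1394]
-0.008 96 [0.1118 0.1295 0.139 ]
0.008 107 [0.1102 0.1272 0.1395]
0.024 188 [0.111  0.1288 0.1413]
rim max [0.53773647 0.27711465 0.06157383] [-0.001 -0.001  0.001  0.     0.001 -0.001  0.   ]
rim max0 [0.53712399 0.27930255 0.06577405]
```

The rack is level and centred with its underside at about 0.110 m, and the dish hasn't moved.

```bash
python3 -c "
from station import r
print(r.job_done())"
```

```text
the job is handed in; nothing more can be done
None
```

I handed the job in with the lamp head about 17 cm from the dish's centre and the rack hanging level by its raised handle, its underside about 5 cm above the rim; the dish stood where it started (rim within about 2 mm by the camera), the forceps and bottles weren't re-measured, and the judge's verdict wasn't shown.

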